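# Pulse the tablet mill with its bayonet lid

## Task

Switch the tablet mill's isolator on by flipping its lever away to the other side, then drop the bar-handled bayonet lid fully home into the mill's mouth. Turn the lid clockwise against its spring to the pulse position, halfway to the lock click (bar in line with the long marks), never as far as the click, and finish with the lid still in the gripper, held steady there. Leave the other things on the bench where they are.

Things in the scene. Friction and masses are not known exactly. Their poses are not given: they have to be found in the camera images.
- isolator (a joint): Angle of the isolator's lever: 0 = off (leans 0.5 rad from vertical to the isolator's -x side), 1.0 = on (leans 0.5 rad to its +x side). Top-heavy: past the middle (0.5) it drops over to the nearer end and stays there; about 0.5 to 1 N at the tip flips it. Hard stops at both ends.
- isolator_pivot (a point): Pivot of the lever, at the centre of the top face of the fixed grey isolator box (80 mm in x, 64 mm in y, 50 mm high, so this point is 50 mm above the bench). The lever swings in this frame's x-z plane, from -x (off) to +x (on).
- isolator_tip (a point): Top end of the isolator's lever, 60 mm from the pivot: steel rod 10 mm thick with a black grip 18 mm thick over its last 22 mm.
- lid_mid (a point): Centre, half-way up, of the loose lid with a straight black bar handle (180 g, 64 mm tall, standing plug down on the bench). z = up through the handle, x = along the bar. Aluminium flange 72 mm across, 8 mm thick, its top 2 mm and underside 10 mm below this point; bar 52 x 14 mm, 34 mm tall, its top 32 mm above this point. Turned half round it is the same.
- lid_foot (a point): Centre of the underside of the same lid's steel plug, 32 mm below point lid_mid. Plug 47 mm in diameter (tapering to 39 mm in its lowest 6 mm), 22 mm long; two lugs at +x and -x (in line with the bar), reaching 31 mm from the axis, 10 mm wide, 6 to 13 mm above this point.
- mouth (a point): Centre of the rim of the steel collar (80 mm across, 24 mm tall) on the fixed white mill (130 x 130 mm, 85 mm high); 109 mm above the bench. z up. Bore 51 mm; entry gaps 14 mm wide at +x and -x: the lid enters with its bar along x, either way round, within 0.05 rad. Home: flange on the rim, lid_mid 10 mm above this point. It turns only clockwise from above, then has 2.5 mm vertical play.
- pulse_mark (a point): Middle of one of the two long raised marks on the housing top, 52 mm from the collar's axis; the other lies opposite. It stands 0.55 rad clockwise (from above) of the mouth's x axis. Marks, dark, on both sides of the collar: short = entry (0), long = pulse, halfway (0.55 rad), two dots = lock click (1.1 rad).
- drive (a joint): Rotation of the mill's sprung drive ring in rad, clockwise from above: 0 at rest; the lid's lugs push it, starting when the lid has turned about 0.07 rad from entry, so lid angle = this + about 0.07. Spring torque 0.04 N m at 0, 0.09 N m at 0.5: it turns the lid back if let go. Pulse position = 0.48. From about 0.95 the lugs ride onto the lock's spring pawl (the click).
- spare_lid_mid (a point): Bystander: centre of a loose lid with a round knob and no lugs (82 mm in diameter, 45 mm tall), of another machine.
- jar_mid (a point): Bystander: centre of a white jar, 60 mm in diameter, 75 mm tall.
- bowl_mid (a point): Bystander: white bowl, 100 mm in diameter, 55 mm tall.
- pill_bottle_mid (a point): Bystander: amber bottle, 48 mm in diameter, 90 mm tall.
- carton_mid (a point): Bystander: carton 50 x 110 x 45 mm.
Mind the look-alikes: they are no part of the job. What is shaped like the part that bears isolator but green is not meant. What is shaped like the part that bears lid_mid but red is not meant.

How it is judged:
On the way, in this order (a step that is already met when the one before it is completed fails the run):
1. the isolator is switched on, the lid not yet in the mill (value of joint isolator above 0.85 rad and horizontal distance between lid_mid and mouth above 0.08 m), for 0.2 s.
2. the lid is fully home in the mouth at the entry, not yet turned to the pulse position (horizontal distance between lid_mid and mouth below 0.005 m and z of lid_mid in the frame of mouth below 0.0135 m and angle between lid_mid's own z axis and vertical below 0.1 rad and value of joint drive below 0.3 rad and angle between the x axis of lid_mid and the x axis of mouth, either way round below 0.35 rad), for 0.1 s.
At the end, for the whole second after the job is handed in: Isolator on (over 0.85); lid home in the mouth (centred within 5 mm, at most 3.5 mm up, upright within 0.1 rad), turned 0.55 rad clockwise within 0.15 rad, pushing the drive ring (0.33 to 0.63), at rest, and still held by the fingers (over 1 N) through the last second (value of joint isolator above 0.85 rad and horizontal distance between lid_mid and mouth below 0.005 m and z of lid_mid in the frame of mouth below 0.0135 m and angle between lid_mid's own z axis and vertical below 0.1 rad and value of joint drive between 0.33 and 0.63 rad and angle between the x axis of lid_mid and the x axis of mouth, either way round between 0.4 and 0.7 rad and angular speed of lid below 0.2 rad/s and contact force between the fingers and lid above 1 N); the arm keeps its last pose, push and grip.
It fails at once if the lid is turned as far as the lock click (drive ring beyond 0.95) (value of joint drive above 0.95 rad).
It fails at once if a bystander is shifted by more than 30 mm (distance of any of spare_lid_mid, jar_mid, bowl_mid, pill_bottle_mid, carton_mid from where it was at the start of the episode above 0.03 m).
It also fails if it takes over 62 s, if anything falls off the work surface, if the arm or the gripper's body presses on something with over 40 N, if the wrist force passes 120 N, or if a joint passes its speed limit or range.

## Robot

A 6-joint arm with a two-finger parallel gripper is mounted at the origin on the work surface. World frame = base frame: x ahead of the robot, y to its left, z up, the work surface at z = 0. Lengths are in m, angles in rad, forces in N, time in s.
With the tool pointing down it reaches from about 0.325 to 0.775 m from the base axis. Payload 5.5 kg.
Tool frame: the origin (TCP) lies on the centre line of the jaws, within the pads' length; the fingertips stand 17 mm ahead of it and the grasp point (between the pads) lies 2 mm behind it; z points along the fingers, y is the direction in which the jaws open and shut (so a half turn about z gives the same grasp; the last joint's range is limited). The gripper opens to 88 mm and grips with 3 to 60 N. Pads are 20 mm wide; open, the fingers measure 115 mm over their backs; the gripper's body (75 mm by 178 mm) begins 61 mm behind the grasp point.
Start: joints at [-1.385, 0.091, 1.231, -0, 1.82, -0.057], TCP at [0.144, -0.582, 0.24] pointing down, gripper open.
Joint ranges: [-2.87, 2.87], [-0.86, 2.18], [0.17, 2.46], [-1.51, 4.65], [0.06, 2.69], [-2.65, 2.65]. Speed limits (rad/s): [2.57, 2.57, 3.01, 3.14, 3.14, 3.14].

## Interface

Orientations are given as a rotation vector (axis times angle).
In Python, from bench import r gives the robot as it stands.
- The arm moves only by the tool apply_moves, never from a script. Its argument "motion" is a list of rows, each a list of 7 numbers: the shift along the tool's x, y, z in units of 30 mm (1.0 is 30 mm), then the turn, a rotation vector about the tool's x, y, z in degrees, then the opening, from -1 (shut) to 1 (fully open), so that 0 is half open. In form: [[dx, dy, dz, rx, ry, rz, gripper], ...]. A call has 1 to 12 rows; each row is the pose to reach, as a shift and turn from the pose commanded when the call began, along the tool's axes at that moment; what a row does not reach only later rows make up. A row lasts 1/8 s, in which the tool goes at most 62.5 mm and 10.7 degrees, less where a joint would pass 70% of its speed; a pose out of reach is approached as far as the arm can. A call with a gripper value outside its range is refused whole. The fingers move at their own pace and stop on an object; "force" is the grip in N (left out, the last holds). Time passes only in rows, so rows that repeat a pose let the fingers close. It gives the time, the measured TCP pose, the force and the opening at its end, in the units of the state.
- r.read_state(): the state, without advancing time (a new reading comes with each control period).
- r.camera(name): name is "scene" or "side" or "wrist"; returns the picture (480x640x3 uint8, blue, green, red); there is no depth.
- r.get_calibration(name): a dict with "mtx" (3x3 intrinsics, pixels), "extrinsics" (4x4, takes a point from camera to world coordinates); the wrist camera has in their place "tool_from_camera" (4x4, takes a point from camera to tool coordinates, whose origin is the TCP and whose axes are the flange's). Camera axes: x right, y up, looking along -z (the intrinsics and any distortion apply to the point x, -y, -z); pixel columns grow to the right and rows downward; lengths in m; the calibration is good to about 2 mm. A picture is of the moment at which its call begins: read the wrist's pose just before it. get_calibration takes no time and is no camera call.
- r.close_job(): hands the job in, once; it reports no verdict.
The state is a dict: "time": time; "qpos": joint angles; "joint_vel": joint speeds; "tau": joint torques, N m; "ee_pos": TCP position; "orientation": TCP orientation; "ft_force": force on the tool from outside, world axes, zero at the start; "ft_torque": the same for the moment, N m; "finger_gap": finger opening in m.
Only numpy, scipy, OpenCV 4.12 (cv2) and the standard library are available. Lean on these libraries where they do the work, as an engineer would, in place of code of your own. Each camera call takes 0.05 s, during which the arm holds its last target. There are 200 camera calls.

## Working session

There is one attempt and no reset: what is moved stays moved. The work goes in short steps, Python scripts to look and compute and a tool call to move; the robot and the scene stay as the last step left them, time stands still between calls to the robot, and variables do not carry over. Pictures are saved under pics/ and viewed, on a budget of 10 in all, crops included, one or two more only if the job needs it, and the job is handed in when it is done.

Besides the shell and the picture viewer there is one more tool, called after "Request:" as name(argument=value, ...) on one line, values as JSON. apply_moves: Moves the arm, as the interface text tells. Its arguments: {"type":"object","properties":{"motion":{"type":"array","items":{"type":"array","items":{"type":"number"}}},"force":{"type":"number"}},"required":["motion"]}

```bash
mkdir -p pics; cat > h.py <<'E'
import numpy as np, cv2
from bench import r
from scipy.spatial.transform import Rotation as R
def cam(n):
    c=r.get_calibration(n); K=np.array(c["mtx"])
    if "extrinsics" in c: return K,np.array(c["extrinsics"]),c
    s=r.read_state(); T=np.eye(4); T[:3,:3]=R.from_rotvec(s["orientation"]).as_matrix(); T[:3,3]=s["ee_pos"]
    return K,T@np.array(c["tool_from_camera"]),c
def ray(n,u,v,C=None):
    K,E,_=C or cam(n); d=np.linalg.inv(K)@[u,v,1]; d=E[:3,:3]@(d*[1,-1,-1]); return E[:3,3],d
def at_z(n,u,v,z,C=None):
    o,d=ray(n,u,v,C); return o+d*(z-o[2])/d[2]
def proj(n,p,C=None):
    K,E,_=C or cam(n); q=np.linalg.inv(E)@np.append(p,1); q=K@(q[:3]*[1,-1,-1]); return q[:2]/q[2]
E
python3 - <<'E'
from h import *
s=r.read_state(); print({k:np.round(v,3) for k,v in s.items()})
for n in ("scene","side","wrist"):
    print(n,{k:np.round(v,3).tolist() for k,v in r.get_calibration(n).items()})
    cv2.imwrite(f"pics/{n}0.png",r.camera(n))
E
```

```text
{'time': np.float64(0.0), 'qpos': array([-1.385,  0.092,  1.232, -0.   ,  1.82 , -0.057]), 'joint_vel': array([ 0.   , -0.001, -0.   , -0.001,  0.   ,  0.001]), 'tau': array([-1.0000e-03, -4.4646e+01, -4.0645e+01,  7.0000e-02,  3.0000e-02,
       -0.0000e+00]), 'ee_pos': array([ 0.144, -0.582,  0.239]), 'orientation': array([-3.117, -0.38 ,  0.   ]), 'ft_force': array([ 0.446,  0.262, -0.022]), 'ft_torque': array([-0.014,  0.014, -0.014]), 'finger_gap': np.float64(0.088)}
scene {'mtx': [[608.727, 0.0, 333.537], [0.0, 608.727, 234.545], [0.0, 0.0, 1.0]], 'extrinsics': [[0.8, -0.418, 0.432, 1.095], [0.6, 0.574, -0.557, -0.673], [-0.015, 0.704, 0.71, 0.977], [0.0, 0.0, 0.0, 1.0]]}
side {'mtx': [[611.566, 0.0, 328.068], [0.0, 611.566, 247.275], [0.0, 0.0, 1.0]], 'extrinsics': [[-0.961, 0.14, -0.24, 0.191], [-0.278, -0.522, 0.807, 1.23], [-0.013, 0.842, 0.54, 0.909], [0.0, 0.0, 0.0, 1.0]]}
wrist {'mtx': [[402.127, 0.0, 311.124], [0.0, 402.127, 236.301], [0.0, 0.0, 1.0]], 'tool_from_camera': [[-0.001, 0.967, 0.253, 0.069], [1.0, 0.001, 0.001, -0.0], [0.0, 0.253, -0.967, -0.145], [0.0, 0.0, 0.0, 1.0]]}
```

View pics/scene0.png

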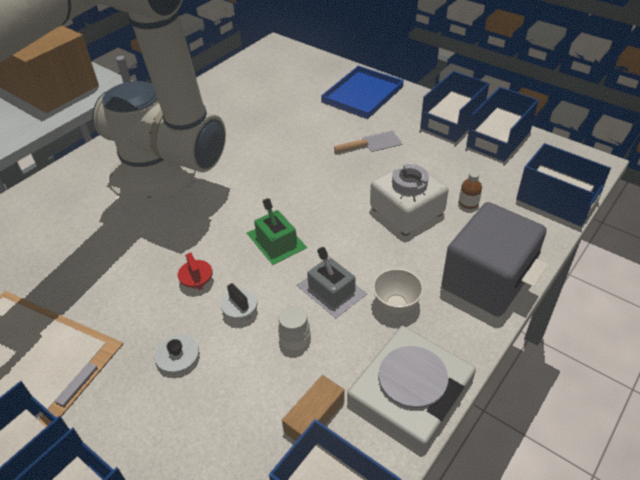

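View pics/side0.png

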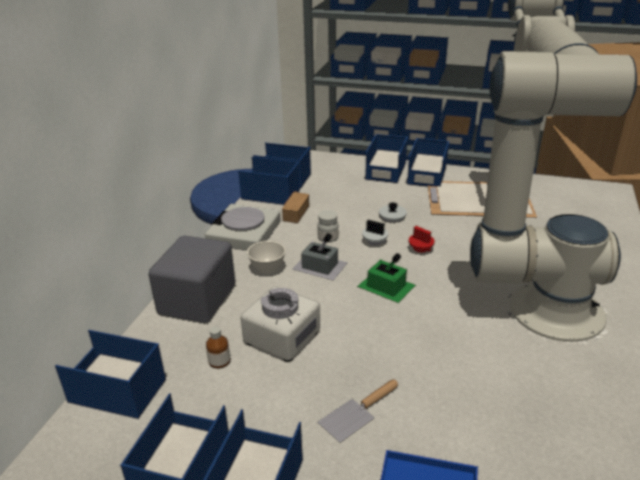

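The scene view shows two isolators: green (275,232) and grey (330,280). The grey one fits, because green is excluded. It also shows two bar lids: red (195,270) and aluminium with a black bar (238,302). The black-bar one fits, because red is excluded. The mill collar is at (410,180). I'll confirm these in one enlarged montage.

```bash
python3 - <<'E'
from h import *
a=cv2.imread("pics/scene0.png"); b=cv2.imread("pics/side0.png")
def crop(im,x,y,w,h): return cv2.resize(im[y:y+h,x:x+w],(400,300),interpolation=cv2.INTER_CUBIC)
m=np.vstack([np.hstack([crop(a,210,230,160,120),crop(a,350,150,100,75)]),np.hstack([crop(b,290,205,120,90),crop(b,230,275,100,75)])])
cv2.imwrite("pics/m1.png",m)
print("lid bar top",at_z("scene",238,293,.064),at_z("side",375,227,.064))
print("mouth",at_z("scene",410,180,.109),at_z("side",280,302,.109))
print("iso",at_z("scene",331,276,.05),at_z("side",320,252,.05))
E
```

```text
lid bar top [ 0.48609965 -0.19273011  0.064     ] [ 0.47373991 -0.16265987  0.064     ]
mouth [0.60198234 0.24219891 0.109     ] [0.58676217 0.26849348 0.109     ]
iso [ 0.59786125 -0.04239321  0.05      ] [ 0.58786675 -0.0266741   0.05      ]
```

View pics/m1.png

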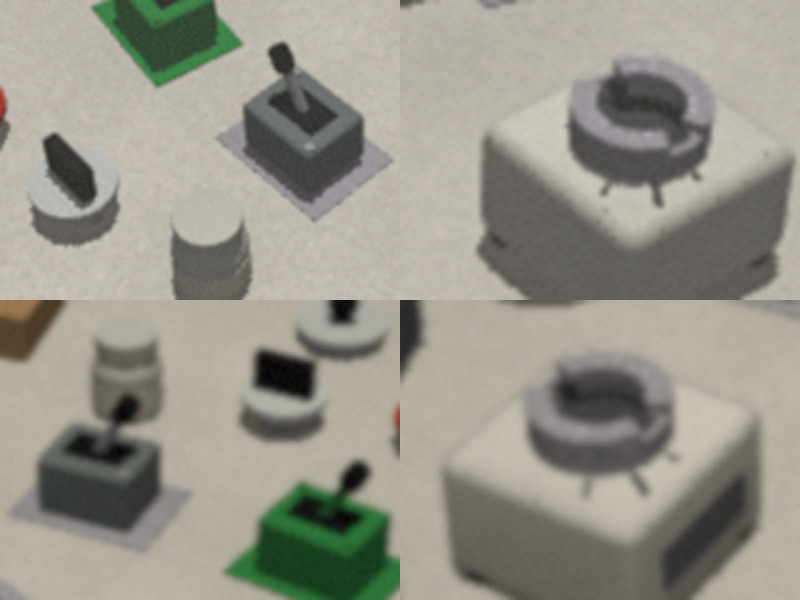

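The grey isolator (scene ≈(331,275), lever tip ≈(322,250)) and the black-bar lid (≈(239,294)) are confirmed. The mill's entry gaps and marks are visible. Next I'll triangulate.

```bash
cat >> h.py <<'E'
def tri(a,b,ca="scene",cb="side"):
    A=np.zeros((3,3));B=np.zeros(3);L=[]
    for n,p in((ca,a),(cb,b)):
        o,d=ray(n,*p);d/=np.linalg.norm(d);P=np.eye(3)-np.outer(d,d);A+=P;B+=P@o;L.append((P,o))
    x=np.linalg.solve(A,B); return np.round(x,4),[round(float(np.linalg.norm(P@(x-o))),4) for P,o in L]
E
python3 - <<'E'
from h import *
for k,a,b in (("lidtop",(239,293.5),(375.6,222)),("mouth",(410.5,174),(280,298)),("boxtop",(331.6,275),(320,251.5)),("tip",(321.5,249),(328.5,235))):
    print(k,tri(a,b))
s=(0.1,)
def sc(x,y): return (210+x/2.5,230+y/2.5)
def ms(x,y): return (350+(x-400)/4,150+y/4)
def sd(x,y): return (230+(x-400)/4,275+(y-300)/4)
p=at_z("scene",*sc(50,136),.064);q=at_z("scene",*sc(95,178),.064);print("bar",p,q,np.degrees(np.arctan2(*(q-p)[1::-1])))
p=at_z("scene",*ms(657,195),.085);print("long mark",p);p=at_z("scene",*ms(605,187),.085);print(p);p=at_z("scene",*ms(697,174),.085);print(p)
for u in ((587,487),(640,483),(671,457)):print("side",at_z("side",*sd(*u),.085))
print("box corners scene",[at_z("scene",*sc(*u),.05)[:2].round(3) for u in((245,112),(300,70),(362,128),(310,155))])
print("plate corners scene",[at_z("scene",*sc(*u),0)[:2].round(3) for u in((218,138),(392,158),(315,219))])
E
```

```text
lidtop (array([ 0.4819, -0.1914,  0.0604]), [0.0039, 0.0039])
mouth (array([0.5918, 0.2581, 0.1107]), [0.0013, 0.0013])
boxtop (array([ 0.5925, -0.0361,  0.0443]), [0.0017, 0.0017])
tip (array([ 0.5668, -0.0321,  0.1011]), [0.0008, 0.0008])
bar [ 0.45842525 -0.18609368  0.064     ] [ 0.51549087 -0.19621215  0.064     ] -10.054777385383703
long mark [0.62937013 0.21896137 0.085     ]
[0.60287867 0.2078838  0.085     ]
[0.63809088 0.2466536  0.085     ]
side [0.58217213 0.30507875 0.085     ]
side [0.55634358 0.29464834 0.085     ]
side [0.54746701 0.26979946 0.085     ]
box corners scene [array([ 0.558, -0.067]), array([ 0.567, -0.004]), array([ 0.644, -0.025]), array([ 0.628, -0.072])]
plate corners scene [array([ 0.529, -0.07 ]), array([ 0.659, -0.002]), array([ 0.645, -0.09 ])]
```

Request:
apply_moves(motion=[[1.4,-1.1,0,0,0,-10,1],[2.8,-2.2,0,0,0,-20,1],[4.2,-3.2,0,0,0,-30,1],[5.6,-4.3,0,0,0,-40,1],[7,-5.4,0,0,0,-50,1],[8.4,-6.5,0,0,0,-60,1],[9.8,-7.5,0,0,0,-70,1],[11.2,-8.6,0,0,0,-80,1],[12.6,-9.7,0,0,0,-90,1],[14,-10.8,0,0,0,-100,1],[15.4,-11.8,0,0,0,-110,1],[15.95,-12.25,0,0,0,-120,1]])

```text
time: 1.65
ee_pos: [0.5215, -0.1083, 0.2389]
orientation: [-1.217, -2.895, -0.001]
ft_force: [-0.6, 0.2, 0.6]
finger_gap: 0.088
```

Request:
apply_moves(motion=[[0,0,0,0,0,-10,-1],[0,0,0,0,0,-20,-1],[0,0,0,0,0,-30,-1],[0,0,0,0,0,-36,-1],[0,0,0,0,0,-36,-1]])

```text
time: 2.28
ee_pos: [0.5203, -0.1106, 0.2393]
orientation: [-0.278, -3.129, -0.0]
ft_force: [0.8, 0.8, -0.6]
finger_gap: 0.0411
```

```bash
python3 - <<'E'
from h import *
import pickle
s=r.read_state(); C=cam("wrist"); pickle.dump(C,open("w1.pkl","wb")); im=r.camera("wrist"); cv2.imwrite("pics/w1.png",im)
print({k:np.round(v,3) for k,v in s.items() if k in("time","qpos","ee_pos","ft_force","finger_gap")}, R.from_rotvec(s["orientation"]).as_matrix().round(3))
E
```

```text
{'time': np.float64(2.275), 'qpos': array([-0.273, -0.092,  1.414,  0.   ,  1.82 , -1.667]), 'ee_pos': array([ 0.52 , -0.111,  0.239]), 'ft_force': array([ 0.816,  0.774, -0.585]), 'finger_gap': np.float64(0.041)} [[-0.984  0.176 -0.001]
 [ 0.176  0.984  0.   ]
 [ 0.001  0.    -1.   ]]
```

View pics/w1.png

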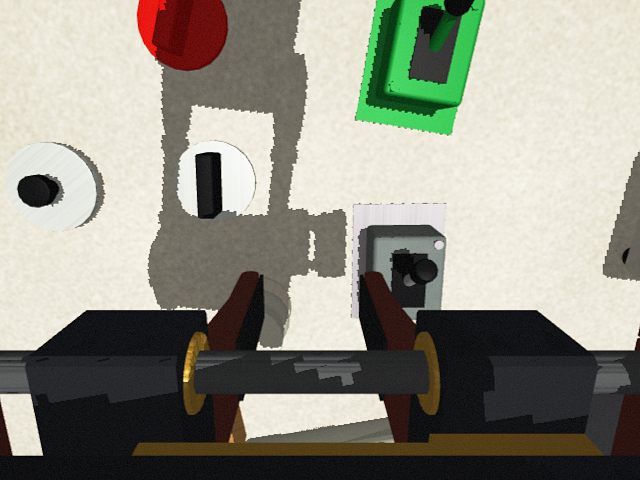

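The wrist view shows the black-bar lid's flange centred at ≈(216,181) with the bar at ≈(208,185). The grey isolator is at ≈(403,275) and its lever tip at (426,271). The green and red look-alikes sit above them.

```bash
python3 - <<'E'
from h import *
import pickle
C=pickle.load(open("w1.pkl","rb")); im=cv2.imread("pics/w1.png")
f=lambda u,v,z: at_z("wrist",u,v,z,C).round(4)
m=(im.max(2)<50).astype(np.uint8); m[:, :180]=0; m[:,240:]=0; m[:140]=0; m[225:]=0
c=max(cv2.findContours(m,0,1)[0],key=cv2.contourArea); box=cv2.boxPoints(cv2.minAreaRect(c)); print("bar box",box.round(1).tolist())
for z in(.064,.047): 
    P=np.array([f(u,v,z) for u,v in box]); e=[(P[(i+1)%4]-P[i])[:2] for i in range(2)]; l=max(e,key=np.linalg.norm)
    print(z,P.mean(0),[np.linalg.norm(x).round(4) for x in e],np.degrees(np.arctan2(l[1],l[0])))
h=(im.min(2)>180)&(im.max(2).astype(int)-im.min(2)<13)  # neutral white flange
print("flange sample",im[165,235],"bench",im[120,330])
print("flange c",f(216.5,181,.030), "edges",f(177.5,181,.03),f(255.5,181,.03))
print("tip",f(426,271,.1), "box corners",f(371,226,.05),f(446,230,.05))
print("plate",f(354,204,0),f(446,204,0), f(353,316,0))
E
```

```text
bar box [[195.3000030517578, 152.39999389648438], [219.6999969482422, 151.8000030517578], [221.60000610351562, 217.6999969482422], [197.1999969482422, 218.39999389648438]]
0.064 [ 0.479125 -0.18615   0.064   ] [np.float64(0.0191), np.float64(0.0526)] -11.84379495433587
0.047 [ 0.480575 -0.190775  0.047   ] [np.float64(0.0201), np.float64(0.0554)] -11.878002324758624
flange sample [244 247 246] bench [224 236 240]
flange c [ 0.4792 -0.1875  0.03  ] edges [ 0.4731 -0.2212  0.03  ] [ 0.4853 -0.1537  0.03  ]
tip [ 0.567  -0.0315  0.1   ] box corners [ 0.5384 -0.0616  0.05  ] [0.5533 0.0011 0.05  ]
plate [ 0.5268 -0.0693  0.    ] [0.5426 0.0184 0.    ] [ 0.6435 -0.0881  0.    ]
```

Request:
apply_moves(motion=[[0.3,1.4,0.5,0,0,0,-1],[0.58,2.85,1.5,0,0,0,-1],[0.58,2.85,3,0,0,0,-1],[0.58,2.85,4.63,0,0,0,-1],[0.58,2.85,4.63,0,0,0,-1]])

```text
time: 2.95
ee_pos: [0.5155, -0.023, 0.0963]
orientation: [-0.278, -3.12, -0.0]
ft_force: [-0.7, -0.6, 0.4]
finger_gap: 0.0003
```

Request:
apply_moves(motion=[[-0.4,0,0,0,0,0,-1],[-0.8,0,0,0,0,0,-1],[-1.1,0,0,0,0,0,-1],[-1.4,0,0,0,0,0,-1],[-1.7,0,0,0,0,0,-1],[-2.0,0,0,0,0,0,-1],[-2.3,0,0,0,0,0,-1],[-2.65,0,0,0,0,0,-1],[-2.65,0,0,0,0,0,-1]])

```text
time: 4.08
ee_pos: [0.5941, -0.0368, 0.1]
orientation: [-0.275, -3.121, -0.001]
ft_force: [-12.1, 2.0, 4.5]
finger_gap: 0.0007
```

Request:
apply_moves(motion=[[0.5,0,0,0,0,0,-1],[0.8,0,-1.5,0,0,0,-1],[0.8,0,-3,0,0,0,-1],[0.8,1.2,-4.5,0,0,0,0],[0.8,3,-6,0,0,0,1],[0.9,5,-6,0,0,0,1],[1.0,7,-6,0,0,0,1],[1.0,8.5,-6,0,0,0,1],[1.0,9.6,-6,0,0,0,1],[1.0,9.6,-6,0,0,0,1]])

```text
time: 5.32
ee_pos: [0.6174, 0.2539, 0.2795]
orientation: [-0.271, -3.129, 0.0]
ft_force: [0.8, -0.4, -0.1]
finger_gap: 0.0671
```

```bash
python3 - <<'E'
from h import *
import pickle
s=r.read_state(); C=cam("wrist"); pickle.dump(C,open("w2.pkl","wb")); im=r.camera("wrist"); cv2.imwrite("pics/w2raw.png",im)
b=r.camera("side"); cr=cv2.resize(b[215:285,280:400],(240,140),interpolation=cv2.INTER_CUBIC)
o=im.copy(); o[340:480,0:240]=cr; cv2.imwrite("pics/w2.png",o)
print(s["time"],s["ee_pos"])
E
```

```text
5.325 [0.61744714 0.25388223 0.27949527]
```

View pics/w2.png

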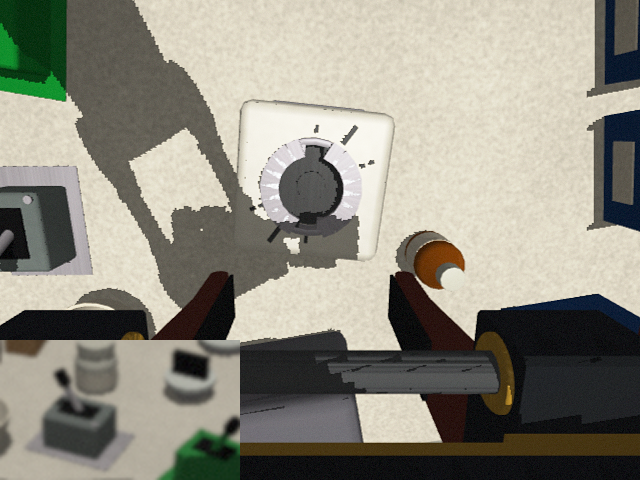

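The side inset shows the lever now leaning to the far side, so the isolator is on. In the wrist view the collar is centred at ≈(311,187), with gaps at (317,150) and (305,220). The long marks are at (350,134) and (274,232), and the dots at (367,163).

```bash
python3 - <<'E'
from h import *
import pickle
C=pickle.load(open("w2.pkl","rb")); im=cv2.imread("pics/w2raw.png")
f=lambda u,v,z: at_z("wrist",u,v,z,C).round(4)
g=cv2.cvtColor(im,6); 
# dark marks
m=(g<110).astype(np.uint8)
n,l,st,ce=cv2.connectedComponentsWithStats(m)
for i in range(1,n):
    if 4<st[i,4]<400 and 235<ce[i][0]<390 and 105<ce[i][1]<255: print(st[i],ce[i].round(1),f(*ce[i],.086))
def ang(a,b,z): d=f(*b,z)-f(*a,z); return np.degrees(np.arctan2(d[1],d[0]))%180-180
print("long",ang((350,134),(274,232),.086),(f(350,134,.086)+f(274,232,.086))/2)
# bore dark region & collar fit
mill=np.array([[243,100],[394,117],[374,261],[235,248]]); print("mill top?",[f(*p,.085) for p in mill])
print("collar L/R/T/B",[f(*p,.109) for p in((260,187),(363,187),(313,137),(309,238))])
big=cv2.resize(im[110:260,230:400],(680,600),interpolation=cv2.INTER_CUBIC); cv2.imwrite("pics/w2c.png",big)
E
```

```text
[314 125   4   7  21] [315.9 128.6] [0.5478 0.2702 0.086 ]
[341 126  16  19  94] [348.7 134.9] [0.5574 0.2957 0.086 ]
[368 160   6   4  14] [370.4 161.9] [0.582  0.3102 0.086 ]
[359 164   6   4  16] [361.4 165.2] [0.5834 0.3025 0.086 ]
[258 204   5   3  12] [260.4 205.1] [0.6018 0.2129 0.086 ]
long -47.79648563881108 [0.59195 0.25825 0.086  ]
mill top? [array([0.5159, 0.2164, 0.085 ]), array([0.5499, 0.3341, 0.085 ]), array([0.6687, 0.3017, 0.085 ]), array([0.6356, 0.1828, 0.085 ])]
collar L/R/T/B [array([0.5841, 0.2191, 0.109 ]), array([0.5981, 0.2988, 0.109 ]), array([0.5537, 0.2667, 0.109 ]), array([0.6316, 0.2498, 0.109 ])]
```

View pics/w2c.png

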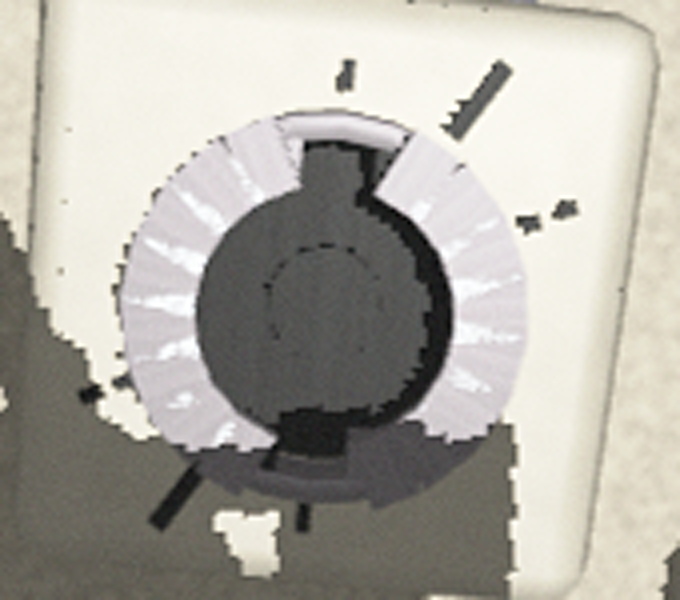

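```bash
python3 - <<'E'
from h import *
import pickle
C=pickle.load(open("w2.pkl","rb"))
f=lambda u,v,z: at_z("wrist",u,v,z,C)
for n,a,b in (("short",(345,75),(304,518)),("long",(480,99),(175,497)),("dots",(548,217),(107,388))):
    A,B=[f(230+p[0]/4,110+p[1]/4,.0855) for p in(a,b)]; d=B-A
    print(n,np.degrees(np.arctan2(d[1],d[0])).round(2),((A+B)/2).round(4),np.linalg.norm(d).round(4))
A=[f(230+p[0]/4,110+p[1]/4,.109) for p in((121,305),(526,305),(323,109),(323,507))]; print(np.mean(A,0)); print(np.array(A).round(4))
print(r.read_state()["ee_pos"],np.degrees(np.arctan2(*R.from_rotvec(r.read_state()["orientation"]).as_matrix()[1::-1,0])))
E
```

```text
short -15.26 [0.5933 0.2581 0.0855] 0.0939
long -47.42 [0.5933 0.2579 0.0855] 0.1058
dots -78.76 [0.5932 0.2583 0.0855] 0.0998
[0.59128493 0.2583719  0.109     ]
[[0.5835 0.2194 0.109 ]
 [0.5973 0.2978 0.109 ]
 [0.5535 0.265  0.109 ]
 [0.6308 0.2514 0.109 ]]
[0.61762739 0.25123878 0.28038245] 169.92314600798466
```

Request:
apply_moves(motion=[[0.2,-1.9,0,0,0,1.75,0],[0.5,-3.8,0,0,0,1.75,0],[0.75,-5.7,0,0,0,1.75,0],[1,-7.6,0,0,0,1.75,0],[1.25,-9.5,0,0,0,1.75,0],[1.5,-11.4,0,0,0,1.75,0],[1.75,-13.3,1,0,0,1.75,0],[1.98,-15.2,2.5,0,0,1.75,0],[1.98,-15.25,4.3,0,0,1.75,0],[1.98,-15.25,4.3,0,0,1.75,0],[1.98,-15.25,4.3,0,0,1.75,0]])

```text
time: 6.8
ee_pos: [0.4794, -0.189, 0.1547]
orientation: [0.325, 3.121, -0.001]
ft_force: [0.1, 0.3, 0.0]
finger_gap: 0.0439
```

```bash
python3 - <<'E'
from h import *
import pickle
s=r.read_state(); C=cam("wrist"); im=r.camera("wrist"); cv2.imwrite("pics/w3.png",im)
for i in range(3):
    s=r.read_state(); print(s["time"],s["ee_pos"].round(4),R.from_rotvec(s["orientation"]).as_matrix()[:,0].round(4)); r.camera("wrist")
E
```

```text
6.85 [ 0.4802 -0.1889  0.1558] [-0.9788  0.2049 -0.0057]
6.9 [ 0.4806 -0.1888  0.1561] [-0.9789  0.2043 -0.0064]
6.95 [ 0.4806 -0.1887  0.1558] [-0.9789  0.2041 -0.0061]
```

View pics/w3.png

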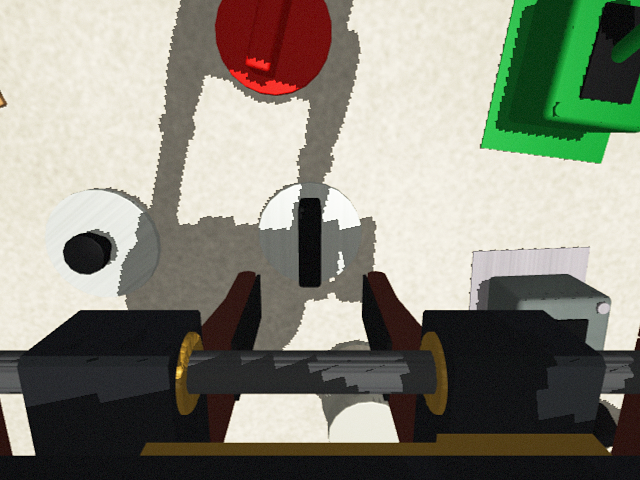

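The lid sits under the jaws: the bar's top spans about (299..321, 198..287), and the flange is centred at ≈(310,233).

```bash
python3 - <<'E'
from h import *
im=cv2.imread("pics/w3.png"); f=lambda u,v,z: at_z("wrist",u,v,z)
m=(im.max(2)<45).astype(np.uint8); m[:, :285]=0; m[:,335:]=0; m[:180]=0; m[300:]=0
c=max(cv2.findContours(m,0,1)[0],key=cv2.contourArea); box=cv2.boxPoints(cv2.minAreaRect(c)); print(box.round(1).tolist())
P=np.array([f(u,v,.064) for u,v in box]); print(P.mean(0),[np.linalg.norm(P[i+1]-P[i]).round(4) for i in(0,1)],[np.degrees(np.arctan2(*(P[i+1]-P[i])[1::-1])).round(2) for i in(0,1)])
print("flange",f(310,233,.03),f(259,233,.03),f(361,233,.03)); s=r.read_state();print(s["ee_pos"],np.degrees(R.from_rotvec(s["orientation"]).as_euler("zyx")))
E
```

```text
[[298.0, 198.0], [320.0, 198.0], [320.0, 286.0], [298.0, 286.0]]
[ 0.4776491  -0.18930007  0.064     ] [np.float64(0.013), np.float64(0.0559)] [np.float64(78.17), np.float64(-11.51)]
flange [ 0.48005361 -0.18928632  0.03      ] [ 0.4727982  -0.22391842  0.03      ] [ 0.48730843 -0.15465702  0.03      ]
[ 0.48038651 -0.18855987  0.15525464] [-168.23188775    0.28689377  179.87015543]
```

Request:
apply_moves(motion=[[0,0,1.5,0,0,0,0],[0,0,2.8,0,0,0,0],[0,0,3.35,0,0,0,0],[0,0,3.35,0,0,0,0],[0,0,3.35,0,0,0,-1],[0,0,3.35,0,0,0,-1],[0,0,3.35,0,0,0,-1],[0,0,3.35,0,0,0,-1],[0,0,3.35,0,0,0,-1],[0,0,3.35,0,0,0,-1]], force=35)

```text
time: 8.25
ee_pos: [0.4791, -0.1889, 0.0519]
orientation: [0.324, 3.124, -0.001]
ft_force: [-0.6, -2.1, 4.5]
finger_gap: 0.0139
```

Request:
apply_moves(motion=[[0,0,-1,0,0,0,-1],[0,0,-2.8,0,0,0,-1],[0,1,-4.6,0,0,0,-1],[-0.1,2.8,-6.2,0,0,1,-1],[-0.2,4.8,-6.3,0,0,2,-1],[-0.3,6.7,-6.3,0,0,3,-1],[-0.4,8.6,-6.3,0,0,4,-1],[-0.5,10.5,-6.3,0,0,4,-1],[-0.55,12.4,-6.3,0,0,4,-1],[-0.6,14.2,-6.0,0,0,4,-1],[-0.64,15.36,-5.5,0,0,4,-1],[-0.64,15.36,-5.0,0,0,4,-1]])

```text
time: 9.75
ee_pos: [0.5914, 0.261, 0.1983]
orientation: [-0.427, -3.109, 0.002]
ft_force: [0.1, 0.4, -2.3]
finger_gap: 0.014
```

Request:
apply_moves(motion=[[0,0,0,0,0,0,-1],[0,0,0,0,0,0,-1],[0,0,0,0,0,0,-1]])

```text
time: 10.12
ee_pos: [0.5925, 0.2576, 0.2026]
orientation: [0.435, 3.11, 0.001]
ft_force: [0.8, -0.2, -2.4]
finger_gap: 0.0138
```

```bash
python3 - <<'E'
from h import *
import pickle
s=r.read_state(); pickle.dump(cam("wrist"),open("w4.pkl","wb"))
print(s["time"],s["ee_pos"].round(4),np.degrees(R.from_rotvec(s["orientation"]).as_euler("zyx")).round(2),s["ft_force"].round(2),s["finger_gap"])
w=r.camera("wrist"); cv2.imwrite("pics/w4.png",w); a=r.camera("scene"); b=r.camera("side"); cv2.imwrite("pics/a4.png",a); cv2.imwrite("pics/b4.png",b)
c=lambda im,x,y,k,wd,h:cv2.resize(im[y:y+h,x:x+wd],(wd*k,h*k),interpolation=cv2.INTER_CUBIC)
o=np.hstack([c(w,220,120,2,200,200),np.vstack([c(a,355,115,2,200,100),c(b,215,225,2,200,100)])]); cv2.imwrite("pics/m4.png",o)
E
```

```text
10.125 [0.5925 0.2576 0.2026] [-1.6408e+02  1.1000e-01 -1.7996e+02] [ 0.8  -0.22 -2.39] 0.0137662822945878
```

View pics/m4.png

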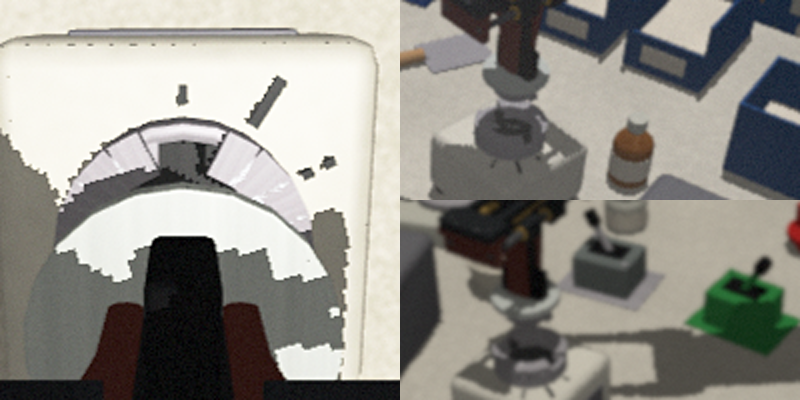

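Lid and gap line up: bar and entry mark share column ≈182 in the crop, and the gap centre is ≈186. I'll lower the lid gently.

Request:
apply_moves(motion=[[0,0,0.6,0,0,0,-1],[0,0,1.1,0,0,0,-1],[0,0,1.3,0,0,0,-1],[0,0,1.45,0,0,0,-1],[0,0,1.6,0,0,0,-1],[0,0,1.6,0,0,0,-1]])

```text
time: 11.02
ee_pos: [0.5921, 0.2585, 0.1531]
orientation: [-0.433, -3.111, 0.0]
ft_force: [0.4, 0.6, -1.9]
finger_gap: 0.0139
```

Request:
apply_moves(motion=[[0,0,0.1,0,0,0,-1],[0,0,0.2,0,0,0,-1],[0,0,0.3,0,0,0,-1],[0,0,0.4,0,0,0,-1],[0,0,0.5,0,0,0,-1],[0,0,0.5,0,0,0,-1]])

```text
time: 11.78
ee_pos: [0.5922, 0.2585, 0.1389]
orientation: [0.433, 3.111, 0.001]
ft_force: [-0.7, -1.0, 1.0]
finger_gap: 0.0138
```

Request:
apply_moves(motion=[[0,0,0.05,0,0,0,-1],[0,0,0.1,0,0,0,-1],[0,0,0.1,0,0,0,-1],[0,0,0.1,0,0,0,-1]])

```text
time: 12.28
ee_pos: [0.5923, 0.2585, 0.1389]
orientation: [0.433, 3.109, 0.002]
ft_force: [-5.1, -2.4, 12.3]
finger_gap: 0.0139
```

```bash
python3 - <<'E'
from h import *
s=r.read_state(); print(s["time"],s["ee_pos"].round(4),np.degrees(R.from_rotvec(s["orientation"]).as_euler("zyx")).round(2),s["ft_force"].round(2),s["ft_torque"].round(3))
w=r.camera("wrist"); a=r.camera("scene"); b=r.camera("side")
c=lambda im,x,y,k,wd,h:cv2.resize(im[y:y+h,x:x+wd],(wd*k,h*k),interpolation=cv2.INTER_CUBIC)
o=np.hstack([c(w,220,120,2,200,200),np.vstack([c(a,360,145,4,100,50),c(b,230,270,4,100,50)])]); cv2.imwrite("pics/m5.png",o)
E
```

```text
12.275 [0.5923 0.2585 0.1389] [-1.6416e+02  1.5000e-01 -1.7995e+02] [-5.09 -2.43 12.33] [-0.429  0.981  0.047]
```

View pics/m5.png

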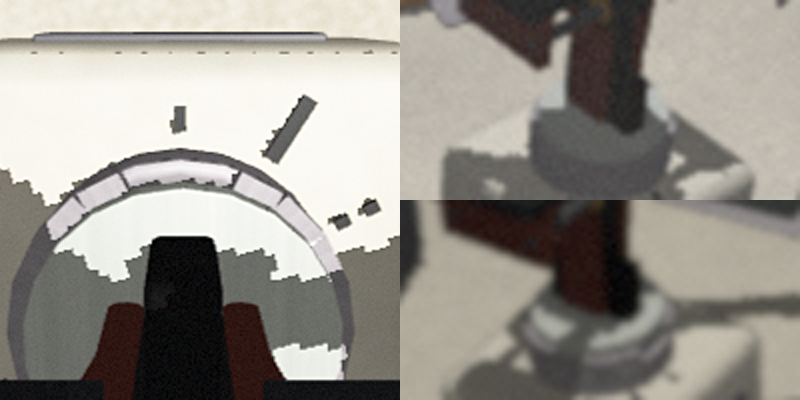

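The lid is home: the flange sits on the rim, z is 0.1389 and there is 12 N of down-force. Next I'll ease off the push and turn clockwise 31.5°.

Request:
apply_moves(motion=[[0,0,-0.06,0,0,0,-1],[0,0,-0.06,0,0,4,-1],[0,0,-0.06,0,0,8,-1],[0,0,-0.06,0,0,12,-1],[0,0,-0.06,0,0,16,-1],[0,0,-0.06,0,0,20,-1],[0,0,-0.06,0,0,24,-1],[0,0,-0.06,0,0,27,-1],[0,0,-0.06,0,0,29.5,-1],[0,0,-0.06,0,0,31.5,-1],[0,0,-0.06,0,0,31.5,-1],[0,0,-0.06,0,0,31.5,-1]])

```text
time: 13.92
ee_pos: [0.5925, 0.2583, 0.1389]
orientation: [1.261, 2.875, 0.002]
ft_force: [-1.2, -1.6, 6.7]
finger_gap: 0.0139
```

```bash
python3 - <<'E'
from h import *
s=r.read_state(); print(s["time"],s["ee_pos"].round(4),np.degrees(R.from_rotvec(s["orientation"]).as_euler("zyx")).round(2),s["ft_force"].round(2),s["ft_torque"].round(3),s["finger_gap"])
w=r.camera("wrist"); a=r.camera("scene"); b=r.camera("side")
c=lambda im,x,y,k,wd,h:cv2.resize(im[y:y+h,x:x+wd],(wd*k,h*k),interpolation=cv2.INTER_CUBIC)
o=np.hstack([c(w,220,120,2,200,200),np.vstack([c(a,360,145,4,100,50),c(b,230,270,4,100,50)])]); cv2.imwrite("pics/m6.png",o)
E
```

```text
13.925 [0.5925 0.2583 0.1389] [-1.3265e+02  1.2000e-01 -1.7999e+02] [-1.25 -1.61  6.67] [-0.365  0.401  0.084] 0.0139483544523206
```

View pics/m6.png

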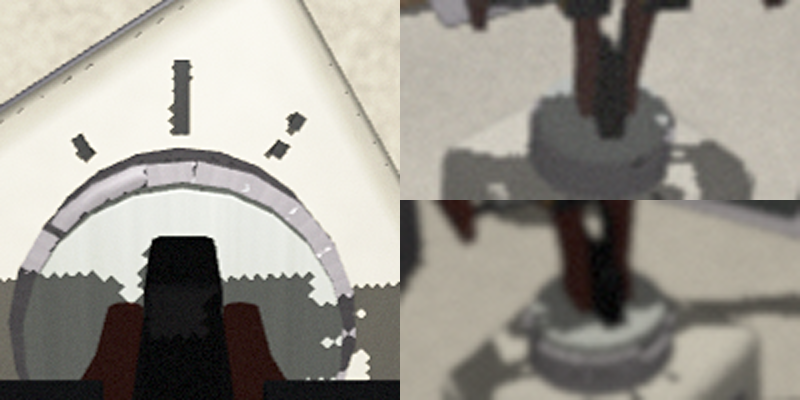

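The bar (column ≈182) lines up with the long mark (column ≈181), and the torque shows the spring pushing back. I'll hold briefly and hand in.

Request:
apply_moves(motion=[[0,0,0,0,0,0,-1],[0,0,0,0,0,0,-1]])

```text
time: 14.32
ee_pos: [0.5925, 0.2582, 0.1389]
orientation: [1.261, 2.875, 0.002]
ft_force: [-1.3, -2.0, 6.4]
finger_gap: 0.0132
```

```bash
python3 -c "
from h import *
s=r.read_state(); print(s['time'],s['ee_pos'],s['ft_force'],s['ft_torque'],np.abs(s['joint_vel']).max()); print(r.close_job())"
```

```text
14.325 [0.59251032 0.25823434 0.13893052] [-1.32883913 -2.01697159  6.38659625] [-0.39485949  0.46694835  0.04870024] 0.0009516653084221359
the job is handed in; nothing more can be done
None
```

I handed the job in at about 14.3 s of the 62 s allowed, with the lid at the pulse position and still in the gripper; no verdict was reported.

**What I did:** I flipped the grey isolator's lever to the far side with closed fingers. I then gripped the black-bar lid at 35 N, lowered it into the mill's mouth with the bar along the entry gaps, and turned it 31.5° clockwise.

**Last checks:**
- **Isolator:** the side camera showed the lever leaning to the far side after the push, and again just before the lid went in.
- **Lid home:** the tool height was 0.1389 m against 0.139 m expected. It stayed there under about 12 N of down-force before the turn and about 6 N at the end.
- **Centring:** the tool was within 1 mm of the measured mouth centre.
- **Pulse position:** the bar lined up with the long mark in the wrist view to about a pixel. The turn matches 0.55 rad, well short of the lock click.
- **Steady:** the highest joint speed was about 0.001 rad/s.
- **Grip:** the finger opening was about 13–14 mm on the 14 mm bar, so the lid was still held.

**Less certain:**
- The drive ring's angle can't be read directly, so I inferred it from the lid's angle.
- The vertical torque dropped from 0.084 to 0.049 N m in the last hold, while the tool pose stayed put.
- I did not remeasure the bystanders at the end. No contact with them showed in the forces or pictures.

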